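# Throw the toggle clamp with the extension bar

## Robot

A 6-joint arm with a two-finger parallel gripper is mounted at the origin on a cart in front of the work surface, level with it; the furniture and walls round the work are solid. World frame = base frame: x ahead of the robot, y to its left, z up, the work surface at z = 0. Lengths are in mm, angles in rad, forces in N, time in s.
With the tool pointing down it reaches from about 300 to 775 mm from the base axis. Payload 14.6 kg.
Tool frame: the origin (TCP) lies at the very end of the fingers, on their centre line; the grasp point (between the pads) lies 19 mm behind it; z points along the fingers, y is the line along which they close (so a half turn about z gives the same grasp; the last joint's range is limited). The gripper opens to 94 mm and grips with 3 to 60 N. Pads are 16 mm wide; open, the fingers measure 119 mm over their backs; the gripper's body (75 mm by 177 mm) begins 78 mm behind the grasp point.
Start: joints at [1.097, 0.3, 1.521, -0, 1.321, -0.067], TCP at [217.616, 505.106, 205.446] pointing down, gripper open.
Joint ranges: [-3.03, 3.03], [-0.79, 2.21], [0.23, 2.52], [-1.04, 4.18], [0, 3.07], [-2.55, 2.55]. Speed limits (rad/s): [2.22, 2.22, 2.57, 3.14, 3.14, 3.14].

## Interface

Orientations are given as [roll, pitch, yaw] about the fixed x, y, z axes, in that order (R = Rz(yaw) Ry(pitch) Rx(roll)).
In Python, from cell import manip gives the robot as it stands.
- The arm moves only by the tool servo_tool, never from a script. Its argument "motion" is a list that holds one entry, the list of rows, each a list of 7 numbers: the shift along the world's x, y, z as a fraction of full scale, then the turn, a rotation vector about the world's x, y, z as a fraction of full scale, then the closure, from 0 (fully open) to 1 (shut). In form: [[[x, y, z, rx, ry, rz, gripper], ...]]. A call has 1 to 10 rows; each row is the pose to reach, as a shift and turn from the pose commanded when the call began, turning the shorter way round; what a row does not reach only later rows make up. Full scale, the value 1, is 0.5 m for a shift and pi rad for a turn. A row lasts 1/10 s, in which the tool goes at most 50 mm and 8.59 degrees, less where a joint would pass 70% of its speed; a pose out of reach is approached as far as the arm can. A call with a number of a shift or a turn outside -1 to 1 is refused whole. A call with a gripper value outside its range is refused whole. The fingers move at their own pace and stop on an object; "newtons" is the grip in N (left out, the last holds). Time passes only in rows, so rows that repeat a pose let the fingers close. It gives the time, the measured TCP pose, the force, the opening and the grip force at its end, in the units of the state.
- manip.read_state(): the state, without advancing time (a new reading comes with each control period).
- manip.camera(name): name is "scene" or "top" or "wrist"; returns a dict with "frame" (384x512x3 uint8, red, green, blue), "range_z" (384x512 float32, mm along the optical axis (not along the pixel's ray), 0 where there is no reading), "vfov" (degrees; the focal length in pixels is half the picture's height over the tangent of half this angle, whatever the lens; pixels are square), "cx", "cy" (the principal point, pixels), "k1" (the pictures are not rectified: a ray, as slopes to the right and down, at radius r is drawn at 1 + k1 r^2 times it, then the intrinsics apply), "cam_to_world" (4x4, takes a point from camera to world coordinates). Camera axes: x right, y down, z forward; pixel columns grow to the right and rows downward; lengths in mm; the calibration is good to about 2 mm. A picture is of the moment at which its call begins.
- manip.sign_off(): hands the job in; it is judged then, once.
The state is a dict: "clock": time; "joints": joint angles; "qd": joint speeds; "effort": joint torques, N m; "eef_pos": TCP position; "eef_rot": TCP orientation; "wrist_force": force on the tool from outside, world axes, zero at the start; "moment": the same for the moment, N m; "finger_gap": finger opening in mm; "finger_force": force on a finger pad.
Only numpy, scipy, OpenCV 4.12 (cv2) and the standard library are available. Lean on these libraries where they do the work, as an engineer would, in place of code of your own. Each camera call takes 0.05 s, during which the arm holds its last target. There are 200 camera calls.

## Task

Lay the head of the extension bar down into the open channel of the clamp lever, grip pointing outward, and let go of it. Then take the bar again, this time by its round grip, and swing the lever round towards the ring gauge's side, past its dead point, until the clamp snaps fully shut on the ring gauge. Move the lever with the bar only, not with the gripper itself, do not disturb the other things, and leave the bar lying in the lever.

Things in the scene. Friction and masses are not known exactly. Their poses are not given: they have to be found in the camera images.
- bar: Loose extension bar, 190 mm long, about 0.35 kg: a steel flat-bar head 100 long, 20 wide, 32 mm tall, then a black round grip. Lies on the worktop on the head's 20 mm edge, grip clear of the top. Origin: under the head, near the centre of mass. x along the bar towards the grip, z up: head x = -55 to 45 mm, grip 45 to 135 mm.
- bar_grip (a point): Where to hold the bar for the throw: on the axis of its black round grip (18 mm thick, 90 mm long, with 22 mm collars at both ends), 30 mm from the free end; 105 mm along x and 16 mm up from the bar's origin.
- clamp_jig: Fixed jig: aluminium plate (x -45 to 45, y -50 to 165, 10 mm thick) with a grey clamp housing (62 x 83, 34 mm high) and beside it a steel ring gauge in a V stop (28 mm high), which a plunger clamps. The lever on top is part of it. Origin: under the lever's pivot, at worktop height; y points from there to the ring gauge; the lever sweeps over the -x side.
- lever_pivot (a point): On the lever's vertical pivot axis, at the height of the channel's floor (42 mm above the worktop). A bolt head 22 mm wide and 8 mm high stands here.
- lever_seat (a point): Middle of the floor of the lever's channel, 80 mm from the pivot; turns with the lever; x outward along the lever, z up. The bar's origin belongs here, x along x (20 mm off along x is fine). Steel channel, open above, 28 mm wide; two pairs of walls, 27-50 and 104-122 mm from the pivot, 23 mm high, flared (48 mm wide); between them a gap for fingers, lever there 20 mm wide.
- clamp_lever (a joint): Lever angle, rad: 0 open, 1.30 shut at its stop; grows clockwise seen from above. At 0 the lever points 0.35 rad from the jig's -x towards its -y, at 1.30 0.95 rad from -x towards +y (ring gauge side). Starts at 0. A spring pushes it back open with up to 2.2 Nm near 0.6 (12 N at bar_grip) until the dead point at 1.15; past that it snaps shut and stays.
- dish: Bystander: clear round flat dish, 70 mm across, 12 mm high; origin under its centre.
- resin_sample: Bystander: round resin mount, 32 mm across, 22 mm high; origin under its centre.
- loupe: Bystander: black standing loupe, 40 mm across, 42 mm high; origin under its centre.
- gauge_block: Bystander: flat steel gauge block, 30 x 35 x 9 mm, lying under the path of the bar; origin under its centre.
- screwdriver: Bystander: small screwdriver, 146 mm long, 13 mm thick; origin under its middle.

How it is judged (in metres and radians):
On the way, in this order (a step that is already met when the one before it is completed fails the run):
1. the bar lies in the open lever's channel, grip outward, let go, the lever still short of 0.3 rad (x of bar in the frame of lever_seat between -0.025 and 0.025 m and y of bar in the frame of lever_seat between -0.01 and 0.01 m and z of bar in the frame of lever_seat between -0.006 and 0.006 m and x of bar_grip in the frame of lever_seat between 0.075 and 0.135 m and contact force between the fingers and bar below 0.1 N and value of joint clamp_lever below 0.3 rad), for 0.2 s.
2. the lever is swung beyond 0.8 rad with the bar taken by its round grip (grasp within 55 mm of bar_grip) (value of joint clamp_lever above 0.8 rad and distance between the grasp point and bar_grip below 0.055 m and contact force between the fingers and bar above 1 N).
At the end, for the whole second after the job is handed in: The lever is shut past its dead point (joint above 1.24 rad), and the bar lies at rest in its channel, grip outward: its origin within 25 mm along, 10 mm across and 6 mm in height of lever_seat (value of joint clamp_lever above 1.24 rad and x of bar in the frame of lever_seat between -0.025 and 0.025 m and y of bar in the frame of lever_seat between -0.01 and 0.01 m and z of bar in the frame of lever_seat between -0.006 and 0.006 m and x of bar_grip in the frame of lever_seat between 0.075 and 0.135 m and linear speed of bar below 0.02 m/s); the robot touches nothing.
It fails at once if the gripper or arm pushes on the jig or its lever (more than 6 N) (contact force between any of the fingers, the arm and clamp_jig above 6 N).
It fails at once if a bystander is moved by more than 30 mm (distance of any of dish, resin_sample, loupe, gauge_block, screwdriver from where it was at the start of the episode above 0.03 m).
It also fails if it takes over 58 s, if anything falls off the work surface, if the arm or the gripper's body presses on something with over 40 N, if the wrist force passes 120 N, or if a joint passes its speed limit or range.

## Working session

There is one attempt and no reset: what is moved stays moved. The work goes in short steps, Python scripts to look and compute and a tool call to move; the robot and the scene stay as the last step left them, time stands still between calls to the robot, and variables do not carry over. Pictures are saved under pics/ and viewed, at most 10 in all, crops included, and the job is handed in when it is done.

Besides the shell and the picture viewer there is one more tool, called after ">>>" as name(argument=value, ...), one argument or row to a line, values as JSON. servo_tool: Moves the arm, as the interface text tells. Its arguments: {"type":"object","properties":{"motion":{"type":"array"},"newtons":{"type":"number"}},"required":["motion"]}

```bash
mkdir -p pics; cat > h.py <<'E'
import numpy as np, cv2
from cell import manip
def cloud(c):
    h,w=c["range_z"].shape; f=h/2/np.tan(np.radians(c["vfov"])/2)
    K=np.array([[f,0,c["cx"]],[0,f,c["cy"]],[0,0,1.]])
    v,u=np.mgrid[0:h,0:w]
    p=np.stack([u,v],-1).reshape(-1,1,2).astype(float)
    s=cv2.undistortPoints(p,K,np.array([c["k1"],0,0,0,0.])).reshape(h,w,2)
    z=c["range_z"]; P=np.dstack([s[...,0]*z,s[...,1]*z,z])
    T=np.array(c["cam_to_world"]); return P@T[:3,:3].T+T[:3,3]
def snap(name,fn):
    c=manip.camera(name); cv2.imwrite("pics/"+fn,cv2.cvtColor(c["frame"],cv2.COLOR_RGB2BGR)); W=cloud(c); np.save("/tmp/"+name,W); np.save("/tmp/"+name+"_f",c["frame"]); return c,W
E
python3 - <<'E'
from h import *
import cv2
a,_=snap("top","top.png"); b,_=snap("scene","scene.png")
print({k:a[k] for k in("vfov","cx","cy","k1")},a["cam_to_world"],manip.read_state())
E
```

```text
{'vfov': 42.0502276574899, 'cx': 259.3835807354093, 'cy': 193.94714971944484, 'k1': -0.21131204492980568} [[ 1.03274196e-02 -9.86959881e-01  1.60634795e-01  2.73038124e+02]
 [-9.99841653e-01 -7.86407509e-03  1.59632768e-02 -1.22977860e+02]
 [-1.44918697e-02 -1.60774218e-01 -9.86884814e-01  1.52236123e+03]
 [ 0.00000000e+00  0.00000000e+00  0.00000000e+00  1.00000000e+00]] {'clock': 0.1, 'joints': array([ 1.09738157e+00,  3.00436453e-01,  1.52151846e+00,  1.50493369e-05,
        1.32070654e+00, -6.65947090e-02]), 'qd': array([ 1.42704681e-03, -1.89081911e-03,  5.19672497e-04, -8.39896012e-05,
        4.66915234e-04, -4.56120278e-04]), 'effort': array([ 9.63531529e-04, -5.32637930e+01, -3.53288198e+01,  7.10535957e-02,
        2.33821169e-02, -9.21742981e-05]), 'eef_pos': array([217.51774251, 504.90052004, 204.93182831]), 'eef_rot': array([-3.14052720e+00, -8.56684308e-05,  2.73476883e+00]), 'wrist_force': array([ 0.05943323,  0.11192834, -0.07342473]), 'moment': array([0.00249369, 0.02139534, 0.02618365]), 'finger_force': 0.0, 'finger_gap': 94.30249518134865}
```

View pics/top.png

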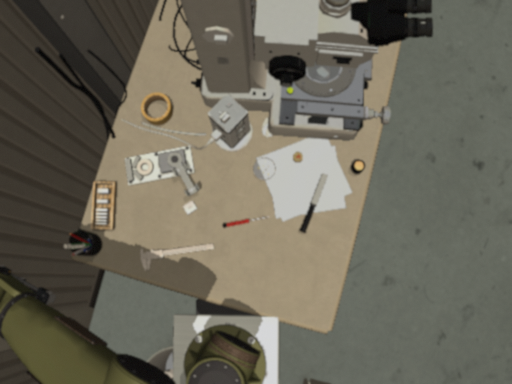

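View pics/scene.png

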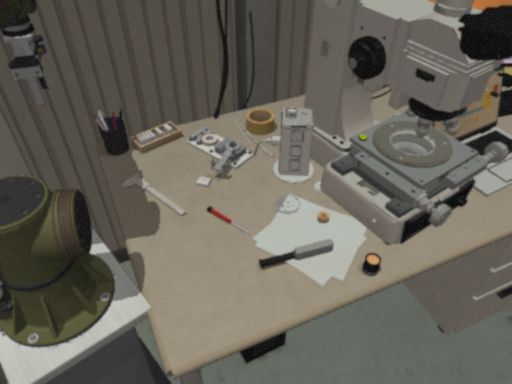

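The top view shows the bar with its steel head around (319,188) and black grip around (307,220). The jig lies from (128,170) to (192,155), with the lever running from its pivot (175,158) to (195,190). The gauge block is at (190,208), the screwdriver at (240,222), the dish at (265,168), the resin sample at (298,157) and the loupe at (358,166).

```bash
python3 - <<'E'
from h import *
W=np.load("/tmp/top.npy"); F=np.load("/tmp/top_f.npy").astype(int)
# height map of two regions
def reg(u0,u1,v0,v1): return W[v0:v1,u0:u1].reshape(-1,3),F[v0:v1,u0:u1].reshape(-1,3)
P,C=reg(290,340,168,240)
print("table z",np.median(P[:,2]))
m=P[:,2]>12; dark=C.sum(1)<200
for n,mm in(("bar",m),("head",m&~dark),("grip",m&dark)):
    q=P[mm]; r=cv2.minAreaRect(q[:,:2].astype(np.float32)); print(n,len(q),r,q[:,2].max(),np.median(q[:,2]),q.mean(0))
q=P[m][:,:2]; d=np.linalg.svd(q-q.mean(0))[2][0]; print("dir",d,np.degrees(np.arctan2(d[1],d[0])))
P,C=reg(110,215,135,200); v,u=np.mgrid[135:200,110:215]
m=(P[:,2]>5)
np.set_printoptions(linewidth=250,suppress=True)
Z=W[...,2]; print("heights"); print(Z[144:200:2,120:212:2].round().astype(int))
for n,(uu,vv) in dict(pivot=(175,158),tip=(195,190),ring=(147,167),block=(190,208),pltl=(126,160),pltr=(192,148)).items(): print(n,W[vv,uu].round(1))
E
python3 - <<'E'
import cv2
a=cv2.imread("pics/top.png"); c=a[135:240,110:215]; d=a[135:240,270:375]
cv2.imwrite("pics/crop.png",cv2.resize(cv2.hconcat([c,d]),None,fx=3.8,fy=3.8,interpolation=cv2.INTER_CUBIC))
E
```

```text
table z 1.9604711231097554
bar 412 ((426.8697204589844, -246.728515625), (81.03865051269531, 386.45343017578125), 63.02809524536133) 1522.3612332909424 27.122101962001352 [ 486.89874353 -259.6699291    73.56455053]
head 289 ((426.8697204589844, -246.728515625), (81.03865051269531, 386.45343017578125), 63.02809524536133) 1522.3612332909424 29.581777659126374 [ 506.14060098 -266.88026368   95.1577199 ]
grip 123 ((445.0905456542969, -244.06594848632812), (15.129656791687012, 84.73381805419922), 67.85240173339844) 32.21431551913747 22.624498146985843 [ 441.68820041 -242.72857387   22.82938021]
dir [ 0.89616655 -0.44371783] -26.34133498431818
heights
[[ -5   2  -1 ... 108 105   2]
 [  1  -1  -2 ... 101   0  -3]
 [ -2   0  -4 ...   7  -1  -1]
 ...
 [  3  -8  -4 ...  -2   0  -2]
 [ -3   0   1 ...   3   0   1]
 [ -3   2   3 ...  -2   9   2]]
pivot [621.8 159.6  50. ]
tip [524.5  95.8  42. ]
ring [602.6 256.    8.2]
block [474.5 115.2   4.4]
pltl [619.9 319.   30.8]
pltr [665.9 115.9   1.2]
```

View pics/crop.png

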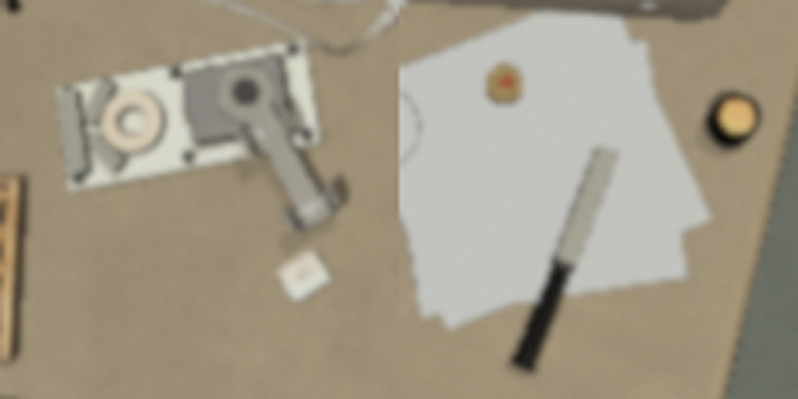

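The crop confirms the lever points down-right from its pivot at crop (246,92). The bar head runs from (603,150) to (562,262) and the grip ends at (525,367). The tool is already nearly aligned with the bar, so I'm going above it.

>>> servo_tool(
  motion=[
    [[0.31,-0.782,0,0,0,0,0],[0.31,-0.782,0,0,0,0,0],[0.31,-0.782,0,0,0,0,0],[0.31,-0.782,0,0,0,0,0],[0.31,-0.782,0,0,0,0,0],[0.31,-0.782,0,0,0,0,0],[0.31,-0.782,0,0,0,0,0],[0.31,-0.782,0,0,0,0,0],[0.31,-0.782,0,0,0,0,0],[0.31,-0.782,0,0,0,0,0]],
  ],
  newtons=40,
)

```text
clock: 1.1
eef_pos: [373.2, 112.1, 205.3]
eef_rot: [-3.141, -0.0, 2.731]
wrist_force: [-0.6, 0.5, 0.1]
finger_gap: 93.9
finger_force: 0.0
```

>>> servo_tool(
  motion=[
    [[0.31,-0.782,0,0,0,0.006,0],[0.31,-0.782,0,0,0,0.006,0],[0.31,-0.782,0,0,0,0.006,0],[0.31,-0.782,0,0,0,0.006,0],[0.31,-0.782,0,0,0,0.006,0],[0.31,-0.782,0,0,0,0.006,0],[0.31,-0.782,0,0,0,0.006,0],[0.31,-0.782,0,0,0,0.006,0],[0.31,-0.782,0,0,0,0.006,0],[0.31,-0.782,0,0,0,0.006,0]],
  ],
)

```text
clock: 2.1
eef_pos: [528.1, -278.0, 204.1]
eef_rot: [3.141, -0.002, 2.752]
wrist_force: [0.1, -0.0, -0.3]
finger_gap: 93.8
finger_force: 0.0
```

```bash
python3 - <<'E'
from h import *
c,W=snap("wrist","w1.png"); s=manip.read_state(); print(s["eef_pos"],s["eef_rot"],s["clock"],s["joints"])
print(c["cam_to_world"],c["vfov"])
F=c["frame"].astype(int); m=(W[...,2]>12)&(W[...,2]<45)&(c["range_z"]>0)
n,l,st,ce=cv2.connectedComponentsWithStats(m.astype(np.uint8))
for i in range(1,n):
    if st[i,4]>300:
        q=W[l==i]; print(st[i],cv2.minAreaRect(q[:,:2].astype(np.float32)),np.percentile(q[:,2],90))
E
```

```text
[ 527.87468149 -276.61309446  204.42657762] [ 3.14120054e+00 -1.57330104e-03  2.75303242e+00] 2.15 [-5.44190441e-01  4.04642432e-01  1.38267232e+00  1.46891729e-04
  1.35589297e+00 -1.72645767e+00]
[[ 3.79266656e-01  8.89896981e-01  2.53456438e-01  4.53472120e+02]
 [ 9.25287272e-01 -3.64913444e-01 -1.03352029e-01 -2.48186986e+02]
 [ 5.17002996e-04  2.73717995e-01 -9.61809852e-01  3.83204932e+02]
 [ 0.00000000e+00  0.00000000e+00  0.00000000e+00  1.00000000e+00]] 70.58175496431701
[ 246   69   19  148 2133] ((491.5354919433594, -265.3177795410156), (21.284475326538086, 188.3173065185547), 68.45819854736328) 32.17119825282775
[ 434  184   78   77 2089] ((704.0827026367188, -24.359947204589844), (80.86544036865234, 120.9044189453125), 39.981685638427734) 39.832178189336176
[183 240  30  33 736] ((604.9376831054688, -402.66180419921875), (37.27412796020508, 37.26202392578125), 66.28643798828125) 41.025160125016924
[369 242  46  25 638] ((714.329833984375, -129.84600830078125), (75.09669494628906, 33.58430099487305), 49.400657653808594) 39.93387247127351
[ 232  264  107   32 1091] ((693.9005126953125, -305.9140319824219), (164.13272094726562, 4.894802093505859), 87.23487091064453) 41.85737182902733
```

View pics/w1.png

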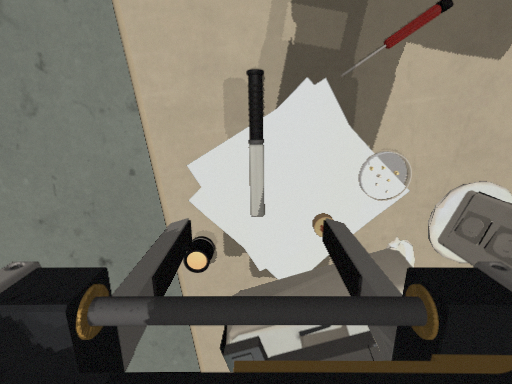

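The wrist view shows the bar upright in the picture, from (255,70) to (258,215). Its origin comes out at (529,-280) with yaw 2.766. Descending and gripping.

>>> servo_tool(
  motion=[
    [[0.001,-0.007,-0.2,0,0,0.004,0.3],[0.001,-0.007,-0.3,0,0,0.004,0.3],[0.001,-0.007,-0.35,0,0,0.004,0.3],[0.001,-0.007,-0.38,0,0,0.004,0.3],[0.001,-0.007,-0.397,0,0,0.004,0.3],[0.001,-0.007,-0.397,0,0,0.004,0.3],[0.001,-0.007,-0.397,0,0,0.004,1],[0.001,-0.007,-0.397,0,0,0.004,1],[0.001,-0.007,-0.397,0,0,0.004,1],[0.001,-0.007,-0.397,0,0,0.004,1]],
  ],
)

```text
clock: 3.15
eef_pos: [528.5, -280.6, 7.9]
eef_rot: [-3.141, 0.001, 2.766]
wrist_force: [-0.0, -0.0, 0.2]
finger_gap: 37.5
finger_force: 0.0
```

>>> servo_tool(
  motion=[
    [[0,0,0,0,0,0,1],[0,0,0,0,0,0,1],[0,0,0,0,0,0,1],[0,0,0,0,0,0,1]],
  ],
)

```text
clock: 3.55
eef_pos: [528.3, -280.2, 7.2]
eef_rot: [3.141, 0.0, 2.766]
wrist_force: [1.0, 3.6, 4.1]
finger_gap: 19.6
finger_force: 40.0
```

>>> servo_tool(
  motion=[
    [[0,0,0.06,0,0,0,1],[0,0,0.14,0,0,0,1],[0,0,0.22,0,0,0,1],[-0.01,0.08,0.3,0,0,0.03,1],[-0.02,0.16,0.386,0,0,0.06,1],[-0.02,0.24,0.386,0,0,0.1,1],[-0.03,0.33,0.386,0,0,0.14,1],[-0.03,0.42,0.386,0,0,0.18,1],[-0.04,0.5,0.386,0,0,0.22,1],[-0.04,0.58,0.386,0,0,0.26,1]],
  ],
)

```text
clock: 4.55
eef_pos: [507.2, 11.1, 199.5]
eef_rot: [3.141, -0.001, -2.695]
wrist_force: [-0.2, 0.0, -3.4]
finger_gap: 19.6
finger_force: 40.0
```

>>> servo_tool(
  motion=[
    [[-0.005,0.08,0,0,0,0.02,1],[-0.01,0.16,0,0,0,0.04,1],[-0.015,0.24,0,0,0,0.045,1],[-0.016,0.32,0,0,0,0.045,1],[-0.016,0.37,0,0,0,0.045,1],[-0.016,0.378,0,0,0,0.045,1],[-0.016,0.378,0,0,0,0.045,1],[-0.016,0.378,0,0,0,0.045,1]],
  ],
)

```text
clock: 5.35
eef_pos: [500.1, 197.6, 199.6]
eef_rot: [-3.141, -0.001, -2.56]
wrist_force: [-1.3, -0.1, -4.2]
finger_gap: 19.6
finger_force: 40.0
```

```bash
python3 - <<'E'
from h import *
c,W=snap("wrist","w2.png"); s=manip.read_state(); print(s["eef_pos"],s["eef_rot"],s["clock"],s["joints"],s["finger_gap"])
E
```

```text
[500.18144493 197.52197676 199.75596716] [-3.14147313e+00 -5.31104817e-04 -2.55991531e+00] 5.4 [ 3.08121588e-01  2.77652037e-01  1.56310235e+00 -2.68243743e-04
  1.30131734e+00 -1.84428064e+00] 19.627623482255377
```

View pics/w2.png

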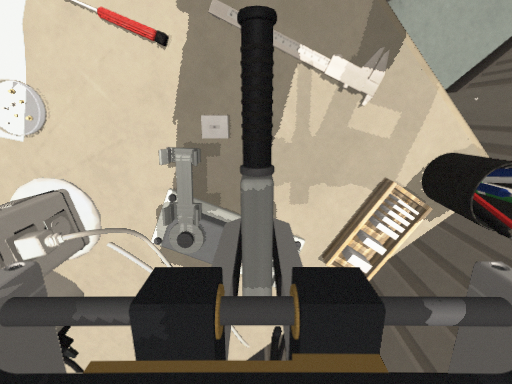

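The wrist view shows the lever with its pivot bolt at (186,239) and outer walls at (180,156). The gauge block is at (214,127), and the held bar sits at columns 243-275.

```bash
python3 - <<'E'
from h import *
W=np.load("/tmp/wrist.npy"); F=np.load("/tmp/wrist_f.npy").astype(int)
R=W[145:265,150:225]; C=F[145:265,150:225]
v,u=np.mgrid[145:265,150:225]
z=R[...,2]
def show(n,m): 
    q=R[m]; print(n,len(q),q.mean(0).round(1),cv2.minAreaRect(q[:,:2].astype(np.float32)))
d=(C.sum(2)<170)&(z>40)&(np.hypot(u-186,v-239)<14); show("bolt",d)
t=(z>52)&(v<170); show("outer walls",t)
f=(z>36)&(z<52)&(v>172)&(v<200)&(u>165)&(u<205); show("strip",f)
for vv in (155,162,175,182,189,196,203,212): print(vv,[(int(uu),*R[vv-145,uu-150].round(0).astype(int)) for uu in range(158,212,4)])
q=R[f][:,:2]; o=R[d][:,:2].mean(0)
k=q.mean(0)-o; print("ang pivot->strip",np.degrees(np.arctan2(k[1],k[0]))%360)
k=R[t][:,:2].mean(0)-o; print("ang pivot->walls",np.degrees(np.arctan2(k[1],k[0]))%360,np.hypot(*k))
b=(W[90:130,195:235,2]>5); q=W[90+15:140,195:235].reshape(-1,3); q=q[(q[:,2]>5)&(q[:,2]<20)]; print("block",q.mean(0))
E
```

```text
bolt 36 [612.2 162.3  46.9] ((613.50732421875, 161.54330444335938), (7.350354194641113, 19.369813919067383), 3.138659715652466)
outer walls 236 [524.2 100.   68.9] ((492.0955505371094, 127.19656372070312), (30.45049285888672, 126.24943542480469), 53.039642333984375)
strip 440 [558.1 124.3  41.5] ((558.5787963867188, 124.02547454833984), (35.31169891357422, 20.087848663330078), 31.10511589050293)
155 [(158, np.int64(555), np.int64(68), np.int64(-1)), (162, np.int64(532), np.int64(86), np.int64(63)), (166, np.int64(531), np.int64(89), np.int64(56)), (170, np.int64(531), np.int64(91), np.int64(48)), (174, np.int64(530), np.int64(94), np.int64(42)), (178, np.int64(527), np.int64(99), np.int64(42)), (182, np.int64(524), np.int64(103), np.int64(44)), (186, np.int64(522), np.int64(107), np.int64(42)), (190, np.int64(519), np.int64(111), np.int64(42)), (194, np.int64(511), np.int64(118), np.int64(64)), (198, np.int64(514), np.int64(119), np.int64(41)), (202, np.int64(521), np.int64(120), np.int64(0)), (206, np.int64(518), np.int64(124), np.int64(0)), (210, np.int64(514), np.int64(129), np.in
[... 4434 characters left out ...]
)), (170, np.int64(593), np.int64(127), np.int64(55)), (174, np.int64(596), np.int64(131), np.int64(42)), (178, np.int64(594), np.int64(135), np.int64(41)), (182, np.int64(591), np.int64(139), np.int64(42)), (186, np.int64(587), np.int64(144), np.int64(43)), (190, np.int64(585), np.int64(148), np.int64(41)), (194, np.int64(574), np.int64(153), np.int64(60)), (198, np.int64(570), np.int64(157), np.int64(63)), (202, np.int64(589), np.int64(162), np.int64(11)), (206, np.int64(586), np.int64(167), np.int64(10)), (210, np.int64(583), np.int64(172), np.int64(10))]
ang pivot->strip 214.99146729717137
ang pivot->walls 215.284665553409 107.85662889373666
block [476.86970619 114.8937261    8.76765945]
```

```bash
python3 - <<'E'
from h import *
W=np.load("/tmp/wrist.npy"); F=np.load("/tmp/wrist_f.npy").astype(int)
M=[]
for v in range(172,201):
    u=np.arange(168,206); p=W[v,u]; k=(p[:,2]>38)&(p[:,2]<46); 
    if k.sum()>5: q=p[k]; M.append((q[0,:2]+q[-1,:2])/2)
M=np.array(M); L=cv2.fitLine(M.astype(np.float32),cv2.DIST_HUBER,0,.01,.01).ravel(); print("mid line",L,np.degrees(np.arctan2(L[1],L[0])))
P=W[140:270,140:235].reshape(-1,3); P=P[(P[:,2]>38)&(P[:,2]<75)&(P[:,0]<660)]
d=L[:2] if L[0]<0 else -L[:2]; o=L[2:4]; n=np.array([-d[1],d[0]])
s=(P[:,:2]-o)@d; t=(P[:,:2]-o)@n
for a in range(-80,60,4):
    k=(s>=a)&(s<a+4)&(abs(t)<40)
    if k.sum(): print(a,k.sum(),"t",t[k].min().round(1),t[k].max().round(1),"zmax",P[k,2].max().round(1), "wall t:",np.round([t[k&(P[:,2]>60)].min(),t[k&(P[:,2]>60)].max()],1) if (k&(P[:,2]>60)).any() else "")
print("o",o,"d",d)
b=P[(P[:,2]>47)&(P[:,2]<53)&(abs(t)<16)&(s<-55)]; print("bolt top",len(b),b.mean(0),cv2.minEnclosingCircle(b[:,:2].astype(np.float32)))
E
```

```text
mid line [8.50724995e-01 5.25611043e-01 5.57907593e+02 1.23825745e+02] 31.70939
-80 91 t -22.4 23.9 zmax 51.6 wall t: 
-76 96 t -22.7 23.7 zmax 51.1 wall t: 
-72 100 t -22.8 23.3 zmax 51.1 wall t: 
-68 113 t -21.5 22.6 zmax 51.2 wall t: 
-64 106 t -21.0 21.5 zmax 49.9 wall t: 
-60 74 t -17.4 18.8 zmax 42.9 wall t: 
-56 53 t -12.4 15.9 zmax 43.8 wall t: 
-52 49 t -9.5 10.1 zmax 43.6 wall t: 
-48 78 t -21.0 22.2 zmax 64.6 wall t: [-21.   22.2]
-44 108 t -21.4 22.6 zmax 65.2 wall t: [-21.4  22.6]
-40 112 t -21.5 22.2 zmax 65.9 wall t: [-21.5  22.2]
-36 110 t -21.8 21.5 zmax 65.8 wall t: [-21.8  21.5]
-32 113 t -21.7 22.9 zmax 65.3 wall t: [-21.7  22.9]
-28 144 t -21.7 22.6 zmax 65.1 wall t: [-21.7  22.6]
-24 94 t -18.5 21.7 zmax 63.1 wall t: [-18.   21.7]
-20 48 t -9.4 10.0 zmax 43.3 wall t: 
-16 46 t -9.7 9.6 zmax 43.2 wall t: 
-12 49 t -9.5 9.6 zmax 43.0 wall t: 
-8 48 t -9.7 9.6 zmax 43.0 wall t: 
-4 49 t -9.8 9.1 zmax 43.1 wall t: 
0 49 t -9.9 10.2 zmax 43.7 wall t: 
4 48 t -9.3 9.9 zmax 43.8 wall t: 
8 48 t -9.4 9.6 zmax 43.4 wall t: 
12 48 t -9.5 9.8 zmax 43.3 wall t: 
16 48 t -9.5 9.4 zmax 43.1 wall t: 
20 48 t -9.8 9.0 zmax 43.6 wall t: 
24 51 t -10.0 9.2 zmax 43.1 wall t: 
28 77 t -21.3 20.5 zmax 64.6 wall t: [-21.3  20.5]
32 131 t -21.6 22.0 zmax 65.9 wall t: [-21.6  22. ]
36 139 t -21.6 21.6 zmax 64.7 wall t: [-21.6  21.6]
40 128 t -21.5 21.7 zmax 65.0 wall t: [-21.5  21.7]
44 153 t -21.8 21.4 zmax 65.3 wall t: [-21.8  21.4]
48 34 t -18.9 19.5 zmax 60.0 wall t: 
o [557.9076   123.825745] d [-0.850725   -0.52561104]
bolt top 194 [619.93087898 161.67465428  49.54820125] ((620.3884887695312, 162.0130157470703), 10.902006149291992)
```

>>> servo_tool(
  motion=[
    [[0.05,-0.07,0,0,0,-0.009,1],[0.1086,-0.1516,0,0,0,-0.009,1],[0.1086,-0.1516,0,0,0,-0.009,1],[0.1086,-0.1516,-0.08,0,0,-0.009,1],[0.1086,-0.1516,-0.16,0,0,-0.009,1],[0.1086,-0.1516,-0.22,0,0,-0.009,1],[0.1086,-0.1516,-0.23,0,0,-0.009,1],[0.1086,-0.1516,-0.23,0,0,-0.009,1]],
  ],
)

```text
clock: 6.2
eef_pos: [554.4, 122.2, 85.1]
eef_rot: [3.141, -0.001, -2.588]
wrist_force: [1.3, 0.8, -2.5]
finger_gap: 19.8
finger_force: 40.0
```

```bash
python3 - <<'E'
from h import *
s=manip.read_state(); print(s["eef_pos"],s["eef_rot"],s["wrist_force"],s["joints"])
c,W=snap("wrist","w3.png")
E
```

```text
[554.43551382 122.22539013  85.1445034 ] [ 3.14133681e+00 -6.94534880e-04 -2.58791341e+00] [ 1.29327368  0.7886008  -2.49031985] [ 1.52486726e-01  4.64148870e-01  1.59146170e+00 -4.03304125e-05
  1.08672138e+00 -1.97196997e+00]
```

View pics/w3.png

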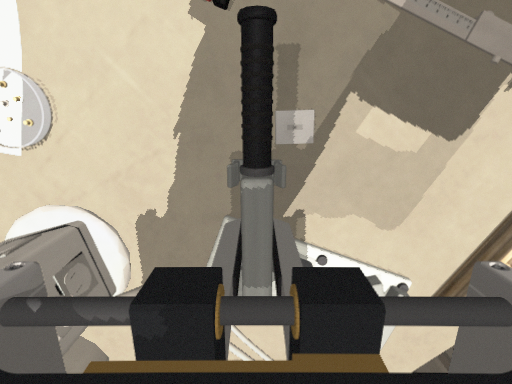

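The bar, at columns 241-272, is centred between the outer walls at 228 and 286, so I'm lowering it.

>>> servo_tool(
  motion=[
    [[0,0,-0.03,0,0,0,1],[0,0,-0.05,0,0,0,1],[0,0,-0.06,0,0,0,1],[0,0,-0.068,0,0,0,1],[0,0,-0.07,0,0,0,1],[0,0,-0.07,0,0,0,1]],
  ],
)

```text
clock: 6.85
eef_pos: [554.5, 122.8, 50.0]
eef_rot: [-3.141, 0.0, -2.587]
wrist_force: [-1.1, 0.3, -4.4]
finger_gap: 19.5
finger_force: 40.0
```

>>> servo_tool(
  motion=[
    [[0,0,-0.001,0,0,0,0.6],[0,0,-0.001,0,0,0,0.6],[0,0,-0.001,0,0,0,0.6],[0,0,-0.001,0,0,0,0.6],[0,0,-0.001,0,0,0,0.6],[0,0,0.06,0,0,0,0.6],[0,0,0.12,0,0,0,0.6],[0,0,0.18,0,0,0,0.6],[0,0,0.18,0,0,0,0.6]],
  ],
)

```text
clock: 7.75
eef_pos: [556.1, 123.1, 144.1]
eef_rot: [-3.139, 0.006, -2.587]
wrist_force: [0.5, 0.6, -0.6]
finger_gap: 37.5
finger_force: 0.0
```

```bash
python3 - <<'E'
from h import *
c,W=snap("wrist","w4.png"); s=manip.read_state(); print(s["eef_pos"],s["eef_rot"],s["clock"])
F=c["frame"].astype(int); z=W[...,2]
pv=np.array([620.1,162.1]); d=np.array([-.8507,-.5256]); n=np.array([-d[1],d[0]])
r=(W[...,:2]-pv)@d; t=(W[...,:2]-pv)@n
for a in range(30,225,8):
    k=(r>=a)&(r<a+8)&(abs(t)<35)&(z>55)&(z<100)
    if k.sum()>5: print(a,k.sum(),"t",t[k].min().round(1),t[k].max().round(1),"z90",np.percentile(z[k],90).round(1))
E
```

```text
[555.17117594 122.91961315 141.65652379] [-3.14023205e+00  3.13116657e-03 -2.58704555e+00] 7.8
30 263 t -21.6 22.4 z90 74.2
38 254 t -21.5 22.3 z90 74.2
46 220 t -21.2 22.1 z90 74.1
54 151 t -10.5 8.3 z90 74.4
62 155 t -10.4 8.3 z90 74.5
70 158 t -10.3 8.2 z90 74.4
78 161 t -10.2 9.2 z90 74.4
86 169 t -10.1 9.1 z90 74.3
94 172 t -10.0 9.1 z90 74.2
102 286 t -21.9 21.8 z90 74.3
110 324 t -21.7 21.7 z90 74.3
118 274 t -21.5 21.7 z90 73.3
126 162 t -9.0 8.1 z90 66.7
134 166 t -9.0 8.2 z90 66.5
142 166 t -9.9 8.1 z90 67.0
150 187 t -9.7 8.1 z90 67.2
158 179 t -9.7 8.0 z90 67.0
166 181 t -9.6 8.0 z90 67.0
174 197 t -9.5 8.8 z90 66.7
182 202 t -10.3 8.7 z90 67.1
190 200 t -10.2 8.7 z90 67.1
198 231 t -10.8 9.4 z90 67.3
206 153 t -10.7 9.3 z90 68.5
```

View pics/w4.png

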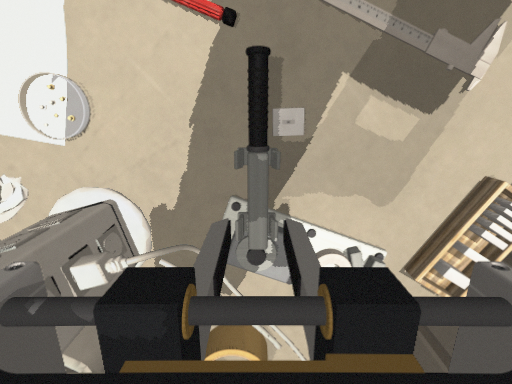

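The bar is seated: its top is at 74 mm, it is aligned, and its origin is about 78 mm from the pivot. Next I go to the round grip.

>>> servo_tool(
  motion=[
    [[-0.09,-0.056,0,0,0,0,0.55],[-0.175,-0.11,0,0,0,0,0.55],[-0.175,-0.11,0,0,0,0,0.55],[-0.175,-0.11,-0.08,0,0,0,0.55],[-0.175,-0.11,-0.15,0,0,0,0.55],[-0.175,-0.11,-0.19,0,0,0,0.55],[-0.175,-0.11,-0.203,0,0,0,0.55],[-0.175,-0.11,-0.203,0,0,0,0.55]],
  ],
)

```text
clock: 8.6
eef_pos: [466.6, 67.9, 37.7]
eef_rot: [3.141, -0.002, -2.587]
wrist_force: [-0.3, 0.4, -0.1]
finger_gap: 42.3
finger_force: 0.0
```

>>> servo_tool(
  motion=[
    [[0,0,0,0,0,0,1],[0,0,0,0,0,0,1],[0,0,0,0,0,0,1],[0,0,0,0,0,0,1],[0,0,0,0,0,0,1],[0,0,0,0,0,0,1]],
  ],
  newtons=45,
)

```text
clock: 9.2
eef_pos: [467.2, 67.8, 38.7]
eef_rot: [-3.141, 0.001, -2.587]
wrist_force: [0.4, 0.0, 2.7]
finger_gap: 16.7
finger_force: 45.0
```

```bash
python3 - <<'E'
from cell import manip
import numpy as np
s=manip.read_state(); p=s["eef_pos"]; print(p,s["eef_rot"],s["joints"],s["finger_gap"],s["wrist_force"])
pv=np.array([620.1,162.1]); k=p[:2]-pv; r=np.hypot(*k); a=np.arctan2(k[1],k[0]); print(r,np.degrees(a)%360)
for i in range(1,31):
    th=1.32*i/30; q=pv+r*np.array([np.cos(a-th),np.sin(a-th)])
    if i%10==1: b=q*0; base=pv+r*np.array([np.cos(a-th+.044),np.sin(a-th+.044)])
    print(i,((q-base)/500).round(3),round(-(.044*((i-1)%10+1))/np.pi,3))
E
```

```text
[467.17618938  67.83677429  38.74413113] [-3.14126381e+00  6.62932620e-04 -2.58707496e+00] [ 6.65786361e-02  3.49947730e-01  1.89195846e+00  2.59649861e-05
  8.98946736e-01 -2.05875143e+00] 16.722236776287694 [0.39051917 0.0090857  2.6945259 ]
179.64199835643734 211.64994883674763
1 [-0.008  0.014] -0.014
2 [-0.015  0.028] -0.028
3 [-0.022  0.042] -0.042
4 [-0.028  0.056] -0.056
5 [-0.034  0.071] -0.07
6 [-0.039  0.086] -0.084
7 [-0.043  0.102] -0.098
8 [-0.046  0.117] -0.112
9 [-0.049  0.133] -0.126
10 [-0.051  0.148] -0.14
11 [-0.001  0.016] -0.014
12 [-0.002  0.032] -0.028
13 [-0.002  0.047] -0.042
14 [-0.002  0.063] -0.056
15 [-0.     0.079] -0.07
16 [0.002 0.095] -0.084
17 [0.005 0.11 ] -0.098
18 [0.008 0.126] -0.112
19 [0.012 0.141] -0.126
20 [0.017 0.156] -0.14
21 [0.005 0.015] -0.014
22 [0.011 0.029] -0.028
23 [0.018 0.044] -0.042
24 [0.025 0.058] -0.056
25 [0.033 0.071] -0.07
26 [0.042 0.085] -0.084
27 [0.051 0.098] -0.098
28 [0.061 0.11 ] -0.112
29 [0.071 0.122] -0.126
30 [0.082 0.134] -0.14
```

>>> servo_tool(
  motion=[
    [[-0.008,0.014,0,0,0,-0.014,1],[-0.015,0.028,0,0,0,-0.028,1],[-0.022,0.042,0,0,0,-0.042,1],[-0.028,0.056,0,0,0,-0.056,1],[-0.034,0.071,0,0,0,-0.07,1],[-0.039,0.086,0,0,0,-0.084,1],[-0.043,0.102,0,0,0,-0.098,1],[-0.046,0.117,0,0,0,-0.112,1],[-0.049,0.133,0,0,0,-0.126,1],[-0.051,0.148,0,0,0,-0.14,1]],
  ],
  newtons=55,
)

```text
clock: 10.2
eef_pos: [441.6, 140.9, 38.6]
eef_rot: [-3.14, -0.0, -3.029]
wrist_force: [1.6, -13.6, 4.5]
finger_gap: 16.7
finger_force: 55.6
```

Force is about 13 N, as expected for the spring, so I'm continuing.

>>> servo_tool(
  motion=[
    [[-0.001,0.016,0,0,0,-0.014,1],[-0.002,0.032,0,0,0,-0.028,1],[-0.002,0.047,0,0,0,-0.042,1],[-0.002,0.063,0,0,0,-0.056,1],[0,0.079,0,0,0,-0.07,1],[0.002,0.095,0,0,0,-0.084,1],[0.005,0.11,0,0,0,-0.098,1],[0.008,0.126,0,0,0,-0.112,1],[0.012,0.141,0,0,0,-0.126,1],[0.017,0.156,0,0,0,-0.14,1]],
  ],
)

```text
clock: 11.2
eef_pos: [449.4, 218.7, 38.3]
eef_rot: [-3.139, -0.001, 2.814]
wrist_force: [-4.0, -12.1, 6.4]
finger_gap: 16.6
finger_force: 55.4
```

>>> servo_tool(
  motion=[
    [[0.005,0.015,0,0,0,-0.014,1],[0.011,0.029,0,0,0,-0.028,1],[0.018,0.044,0,0,0,-0.042,1],[0.025,0.058,0,0,0,-0.056,1],[0.033,0.071,0,0,0,-0.07,1],[0.042,0.085,0,0,0,-0.084,1],[0.051,0.098,0,0,0,-0.098,1],[0.061,0.11,0,0,0,-0.112,1],[0.071,0.122,0,0,0,-0.126,1],[0.071,0.122,0,0,0,-0.126,1]],
  ],
)

```text
clock: 12.2
eef_pos: [486.3, 281.7, 38.8]
eef_rot: [3.14, 0.001, 2.42]
wrist_force: [2.3, 3.3, 2.7]
finger_gap: 17.1
finger_force: 55.1
```

```bash
python3 - <<'E'
from h import *
c,W=snap("wrist","w5.png"); s=manip.read_state(); print(s["eef_pos"],s["eef_rot"],s["clock"],s["wrist_force"])
z=W[...,2]; pv=np.array([620.1,162.1])
e=W[...,:2]-pv; r=np.hypot(e[...,0],e[...,1])
for lo,hi,z0,z1,n in((54,100,68,80,"head in gap"),(106,120,60,67,"outer walls"),(30,48,60,67,"inner walls")):
    k=(r>lo)&(r<hi)&(z>z0)&(z<z1); q=e[k]; 
    if len(q): a=np.degrees(np.arctan2(q[:,1],q[:,0]))%360; k2=(a>110)&(a<240); print(n,k2.sum(),a[k2].min(),a[k2].max(),a[k2].mean())
E
```

```text
[485.98518903 281.38243683  38.73640562] [3.13999432e+00 5.56034697e-04 2.42149379e+00] 12.25 [2.72974541 3.13509675 1.79672733]
head in gap 2 131.83388724613704 143.28263823439207 137.55826274026455
outer walls 90 133.17422378737754 147.17711643106557 144.41153304432777
```

View pics/w5.png

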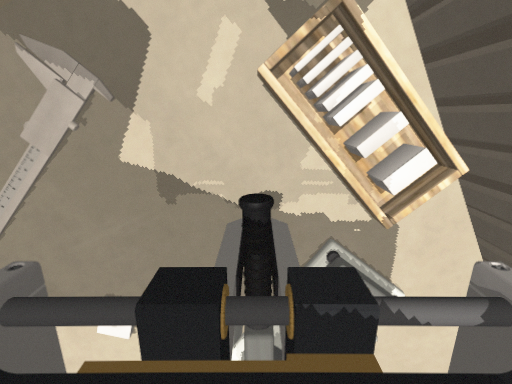

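The wrist view shows the bar held by its grip at (258,230). The force has reversed sign, so the lever is past its dead point. Releasing and lifting straight up.

>>> servo_tool(
  motion=[
    [[0,0,0,0,0,0,0.55],[0,0,0,0,0,0,0.55],[0,0,0,0,0,0,0.55],[0,0,0,0,0,0,0.55],[0,0,0.05,0,0,0,0.55],[0,0,0.12,0,0,0,0.55],[0,0,0.2,0,0,0,0.55],[-0.06,0.06,0.28,0,0,0,0.55],[-0.12,0.1,0.3,0,0,0,0.55],[-0.12,0.1,0.3,0,0,0,0.55]],
  ],
)

```text
clock: 13.25
eef_pos: [423.4, 333.2, 191.2]
eef_rot: [3.138, 0.0, 2.424]
wrist_force: [1.3, -0.3, 0.3]
finger_gap: 42.3
finger_force: 0.0
```

```bash
python3 - <<'E'
from h import *
pv=np.array([620.1,162.1])
for cam in("wrist","top"):
    c,W=snap(cam,cam+"6.png"); z=W[...,2]; e=W[...,:2]-pv; r=np.hypot(e[...,0],e[...,1]); a=np.degrees(np.arctan2(e[...,1],e[...,0]))%360
    for lo,hi,z0,z1,n in((54,100,68,80,"head in gap"),(54,205,60,80,"bar"),(106,120,58,68,"outer walls"),(140,200,60,70,"grip")):
        k=(r>lo)&(r<hi)&(z>z0)&(z<z1)&(a>110)&(a<230)
        if k.sum(): print(cam,n,k.sum(),a[k].min(),a[k].max(),a[k].mean(),np.median(z[k]))
    k=(z>60)&(z<80)&(a>125)&(a<150)&(r<260); print("rmax",r[k].max() if k.any() else None)
print(manip.read_state()["eef_pos"])
a=cv2.imread("pics/wrist6.png"); b=cv2.imread("pics/top6.png")[130:250,70:230]; b=cv2.resize(b,None,fx=2.5,fy=2.5); a=cv2.resize(a,(400,300)); cv2.imwrite("pics/f.png",cv2.hconcat([a,b]))
E
```

```text
wrist head in gap 180 124.77965423144721 144.73206423058176 135.3670620440614 73.21803348440972
wrist bar 1143 113.37261846608152 159.9576587433362 137.92022079558063 65.69826195416863
wrist outer walls 67 125.68317627696725 147.81683410641247 137.07309700325723 62.61369029537991
wrist grip 564 134.84231099707898 141.6265710365543 138.63618111419404 65.28917854947957
rmax 210.94856159757526
top head in gap 97 124.66654852609959 145.82781419035553 136.75127141286663 72.43894889168882
top bar 317 124.66654852609959 147.94713737979535 137.50599527948557 68.12707517223294
top outer walls 25 125.44137534752707 147.94713737979535 136.02367189605826 64.16150713107163
top grip 88 134.08599985362426 141.52515342439972 138.1898860675349 64.55284577442626
rmax 210.82654756402727
[425.09286507 330.98817229 188.54471513]
```

View pics/f.png

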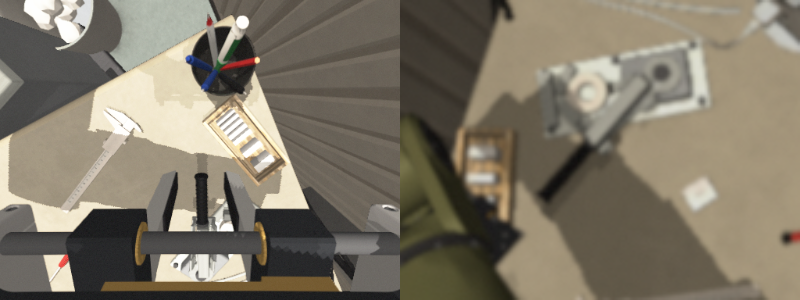

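The picture shows the lever swung round to about 137°, which is about 1.30 rad and so at its stop. The bar lies in the channel with its grip outward and the gripper is clear. Handing in.

```bash
python3 -c "
from cell import manip
print(manip.sign_off())"
```

```text
the job is handed in; nothing more can be done
None
```

The clamp is swung shut on the ring gauge (lever measured at about 1.30 rad), the bar lies in the lever's channel with its grip outward, and I handed the job in at about 13 s; the sign-off returned no verdict.

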